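Key the clamping collar onto the sharpening machine's spindle and hold it home

TASK

Put the knurled clamping collar back on the bench sharpening machine: pick it up from the bench, slide it over the upright spindle the same way up as it lies, and turn it there until the hidden keyways in its underside drop over the spindle's cross pin. Then push it down against the spring washer until it stops, and finish while still holding it pushed home, so that its grub screws can be tightened; leave the wax tin, the hex key and the tape measure where they are.

Things in the scene. Friction and masses are not known exactly. Their poses are not given: they have to be found in the camera images.
- collar: Loose grey aluminium collar: a ring 46 mm in diameter and 36 mm high, 0.13 to 0.25 kg, plain bore 18.4 mm right through, upper two thirds knurled dark, standing on the bench underside down. Grip it from above across the diameter. Origin: centre of its underside; z up along the bore. Its keyways run along its x and y axes.
- keyways (a point): Middle of the collar's underside, at the mouth of its keyways: two blind slots crossing at right angles, 10 mm wide, 14 mm deep, 34 mm long, hidden behind the outer rim; the two black grub screws in the rim sit at 45 degrees to them. It can drop over the cross pin once every quarter turn (to within 0.1 rad). Axes as the collar's.
- sharpener: Fixed dark teal sharpening machine, housing 200 x 180 mm, battery at its back, aluminium chisel ramp on its right, on top a level brown abrasive disc 150 mm in diameter, its face 94 mm above the bench. The upright steel spindle stands in the disc's middle. Origin: on the bench under the spindle axis; z up, x from switch panel to battery.
- spindle_top (a point): Top of the spindle, on its axis, 142 mm above the bench. The spindle is 16 mm in diameter, its last 10 mm taper to 6 mm. The point's axes are the machine's and do not show the pin's angle.
- cross_pin (a point): Middle of the round cross pin through the spindle, 109 mm above the bench: 6 mm thick, 31 mm long, level. Spindle and pin are locked and do not turn, but stopped at any angle, which is not reported (these axes are the machine's). A collar not lined up rests on the pin, underside 112 mm above the bench; lined up it drops to 104 mm, onto the washer.
- washer (a joint): Brass spring washer 40 mm in diameter round the spindle's foot, under the collar: how far it is pressed down, in m: 0 at rest (its top 104 mm above the bench), 0.0045 at its stop, where the collar is home, underside at 99.5 mm. It begins to yield at 5 N and takes 13 N at the stop.
- wax_tin: Loose round wax tin with a green lid, 72 mm in diameter and 32 mm high; origin at the centre of its underside. Bystander.
- hex_key: Loose steel hex key, 35 x 93 x 7 mm, lying near the bench's front edge; origin at the middle of its underside. Bystander.
- tape_measure: Loose yellow tape measure, 33 x 102 x 64 mm, near the bench's front edge; origin at the middle of its underside. Bystander.
There are look-alikes about, which are no part of the job. There is more than one size of the collar; the job needs the smaller.

How it is judged:
By the outcome, as a careful person would: the job done as asked, in the order asked, and still so for the second after the job is handed in, while the arm keeps its last pose, push and grip.
It also fails if it takes over 51 s, if anything falls off the work surface, if the arm or the gripper's body presses on something with over 40 N, if the wrist force passes 120 N, or if a joint passes its speed limit or range.

ROBOT

A 6-joint arm with a two-finger parallel gripper is mounted at the origin on a cart in front of the work surface, level with it; the furniture and walls round the work are solid. World frame = base frame: x ahead of the robot, y to its left, z up, the work surface at z = 0. Lengths are in m, angles in rad, forces in N, time in s.
With the tool pointing down it reaches from about 0.35 to 0.775 m from the base axis. Payload 7.3 kg.
Tool frame: the origin (TCP) lies on the mounting face of the last link; the fingertips stand 178 mm ahead of it and the grasp point (between the pads) lies 159 mm ahead of it (robot.grip_depth is the distance from the TCP to the grasp point, in m); z points along the fingers, y is the line along which they close (so a half turn about z gives the same grasp; the last joint's range is limited). The gripper opens to 92 mm and grips with 3 to 60 N. Pads are 19 mm wide; open, the fingers measure 130 mm over their backs; the gripper's body (75 mm by 190 mm) begins 47 mm behind the grasp point.
Start: joints at [1.132, 0.342, 1.524, -0, 1.275, -0.146], TCP at [0.152, 0.503, 0.405] pointing down, gripper open.
Joint ranges: [-2.53, 2.53], [-0.77, 2.02], [0.04, 2.7], [-1, 4.14], [0.28, 2.66], [-3.11, 3.11]. Speed limits (rad/s): [2.57, 2.57, 3.14, 3.14, 3.14, 3.14].

INTERFACE

Orientations are given as [roll, pitch, yaw] about the fixed x, y, z axes, in that order (R = Rz(yaw) Ry(pitch) Rx(roll)).
In Python, from cell import observe, cams, robot, models gives the robot as it stands.
- The arm moves only by the shell command python3 -m jog 'ROWS' [FORCE]. ROWS is JSON, a list of rows, each a list of 3 entries, a list of its own where there are three numbers: the shift along the tool's x, y, z each as a share of 0.4 m, from -1 to 1, then the turn about the tool's z as a share of pi rad, from -1 to 1, then the closure, from 0 (fully open) to 1 (shut). In form: [[[x, y, z], turn, jaw], ...]. A call has 1 to 12 rows; each row is the pose to reach, as a shift and turn from the pose commanded when the call began, along the tool's axes at that moment, turning the shorter way round; what a row does not reach only later rows make up. A row lasts 1/8 s, in which the tool goes at most 62.5 mm and 10.7 degrees, less where a joint would pass 70% of its speed; a pose out of reach is approached as far as the arm can. A call with a number of a shift or a turn outside -1 to 1 is refused whole. A call with a gripper value outside its range is refused whole. The fingers move at their own pace and stop on an object; FORCE is the grip in N (left out, the last holds). Time passes only in rows, so rows that repeat a pose let the fingers close. It gives the time, the measured TCP pose, the force, the opening and the grip force at its end, in the units of the state.
- observe(): the state, without advancing time (a new reading comes with each control period).
- cams.read_camera(name): name is "scene" or "top" or "wrist"; returns the picture (420x560x3 uint8, red, green, blue); there is no depth.
- cams.camera_model(name): a dict with "camera_matrix" (3x3 intrinsics, pixels), "k1" (the pictures are not rectified: a ray, as slopes to the right and down, at radius r is drawn at 1 + k1 r^2 times it, then the intrinsics apply), "pose" (4x4, takes a point from camera to world coordinates). Camera axes: x right, y down, z forward; pixel columns grow to the right and rows downward; lengths in m; the calibration is good to about 2 mm. A picture is of the moment at which its call begins: read the wrist's pose just before it. camera_model takes no time and is no camera call; for the wrist camera it gives the pose at the moment of the call.
- robot.hand_in(): hands the job in; it is judged then, once.
Trained networks look in the newest picture that a camera, given by its name, has taken for a name from the list of things; names that differ only in an ending like _2 or _b are one class to them, and where a whole thing is asked for, a point or a joint stands for the part that bears it (a point fixed in the world has none). Each returns a list of dicts, best first, with "confidence" (0 to 1); they miss things now and then, are a little off and sometimes report something else, mostly with a low value. They report only what shows in the picture. A call takes as long as a camera call. They do not tell look-alikes from the thing itself.
- models.find_in(target, camera): "position" ([x, y, z] in m, in world coordinates, good to about 4 mm: the middle of the surface that is visible of it).
- models.pinpoint(target, camera): "position" ([x, y, z] in m, in world coordinates, good to about 4 mm: a listed point, or the origin of a listed thing).
The state is a dict: "time": time; "qpos": joint angles; "qvel": joint speeds; "joint_efforts": joint torques, N m; "tool_pos": TCP position; "tool_rot": TCP orientation; "contact_force": force on the tool from outside, world axes, zero at the start; "torque": the same for the moment, N m; "opening": finger opening in m; "grip_force": force on a finger pad.
Only numpy, scipy, OpenCV 4.12 (cv2) and the standard library are available. Lean on these libraries where they do the work, as an engineer would, in place of code of your own. Each camera call takes 0.05 s, during which the arm holds its last target. There are 200 camera calls.

## Working session

There is one attempt and no reset: what is moved stays moved. The work goes in short steps, Python scripts to look and compute and a shell command to move; the robot and the scene stay as the last step left them, time stands still between calls to the robot, and variables do not carry over. Pictures are saved under pics/ and viewed, at most 10 in all, crops included, and the job is handed in when it is done.

```bash
mkdir -p pics; python3 - <<'E'
from cell import observe,cams,robot,models
import cv2,numpy as np
a=cams.read_camera("scene");b=cams.read_camera("top")
cv2.imwrite("pics/a.png",a[:,:,::-1]);cv2.imwrite("pics/b.png",b[:,:,::-1])
for c in("scene","top"):
  for t in("collar","spindle_top","wax_tin"):
    print(c,t,[(np.round(d["position"],4).tolist(),round(d["confidence"],2)) for d in models.pinpoint(t,c)])
s=observe();print(s["time"],s["tool_pos"],s["tool_rot"],s["opening"],robot.grip_depth)
E
```

```text
scene collar [([0.3565, -0.158, 0.0014], 0.66), ([0.5081, -0.2995, -0.0018], 0.55)]
scene spindle_top [([0.587, 0.0206, 0.1458], 0.71)]
scene wax_tin [([0.4548, 0.302, -0.0009], 0.71)]
top collar [([0.5163, -0.392, 0.001], 0.91), ([0.5067, -0.3014, 0.0028], 0.61)]
top spindle_top [([0.5838, 0.0198, 0.1433], 0.69)]
top wax_tin [([0.4598, 0.3031, 0.0014], 0.88)]
0.4 [0.15150199 0.50264775 0.40465403] [-3.14146991e+00 -4.52211552e-06  2.84877890e+00] 0.09188961851739988 0.1592
```

View pics/a.png

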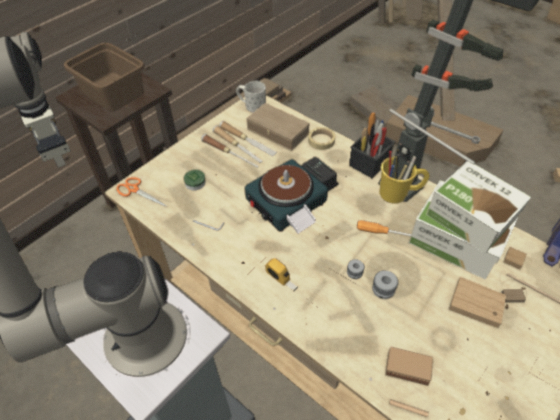

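View pics/b.png

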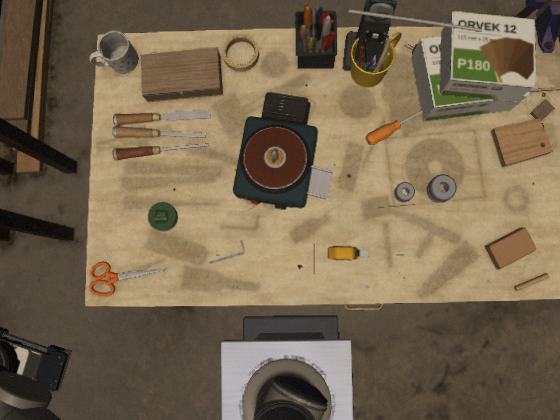

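Collar candidates in the top picture are the small ring at (404,191) and the larger one at (442,187). The small one fits the job, which needs the smaller size. I'll confirm it in an enlarged crop, with the spindle alongside.

```bash
cat > h.py <<'E'
import numpy as np,cv2
from cell import observe,cams,robot,models
def proj(m,P):
    T=np.linalg.inv(m["pose"]);p=T[:3,:3]@np.array(P,float)+T[:3,3];s=p[:2]/p[2]
    s=s*(1+m["k1"]*(s@s));K=np.array(m["camera_matrix"]);return K[:2,:2]@s+K[:2,2]
def unproj(m,uv,z):
    K=np.array(m["camera_matrix"]);d=np.linalg.solve(K[:2,:2],np.array(uv,float)-K[:2,2]);s=d.copy()
    for _ in range(20): s=d/(1+m["k1"]*(s@s))
    T=np.array(m["pose"]);r=T[:3,:3]@np.array([*s,1]);o=T[:3,3];return o+r*(z-o[2])/r[2]
E
python3 - <<'E'
from h import *
a=cv2.imread("pics/a.png");b=cv2.imread("pics/b.png");m=cams.camera_model("top")
c1=cv2.resize(b[160:220,380:470],None,fx=6,fy=6,interpolation=cv2.INTER_CUBIC)[:, :400]
c1=cv2.resize(b[165:215,385:460],(390,260),interpolation=cv2.INTER_CUBIC)
c2=cv2.resize(b[132:182,238:313],(390,260),interpolation=cv2.INTER_CUBIC)
c3=cv2.resize(a[255:305,340:415],(390,260),interpolation=cv2.INTER_CUBIC)
c4=cv2.resize(a[157:207,248:323],(390,260),interpolation=cv2.INTER_CUBIC)
cv2.imwrite("pics/c.png",np.vstack([np.hstack([c1,c2]),np.hstack([c3,c4])]))
print(proj(m,[.507,-.3,.036]),proj(m,[.585,.02,.142]))
for uv in((404,191),(394.5,191),(413.5,191),(442,187),(275,157)):print(uv,unproj(m,uv,.036))
for n in("scene","top","wrist"):
  q=cams.camera_model(n)["pose"];print(n,np.round(q,3).tolist())
E
```

```text
[405.63793369 190.76709238] [273.24105269 151.37768025]
(404, 191) [ 0.50648574 -0.29592029  0.036     ]
(394.5, 191) [ 0.50687727 -0.27244187  0.036     ]
(413.5, 191) [ 0.50609612 -0.31943756  0.036     ]
(442, 187) [ 0.51495796 -0.39085833  0.036     ]
(275, 157) [0.59779217 0.02052663 0.036     ]
scene [[0.649, -0.586, 0.485, -0.169], [-0.76, -0.492, 0.424, -0.623], [-0.01, -0.644, -0.765, 1.138], [0.0, 0.0, 0.0, 1.0]]
top [[-0.015, -0.989, 0.146, 0.282], [-1.0, 0.017, 0.014, -0.033], [-0.016, -0.145, -0.989, 1.322], [0.0, 0.0, 0.0, 1.0]]
wrist [[0.289, 0.922, 0.259, 0.083], [0.957, -0.279, -0.078, 0.524], [0.0, 0.27, -0.963, 0.385], [0.0, 0.0, 0.0, 1.0]]
```

View pics/c.png

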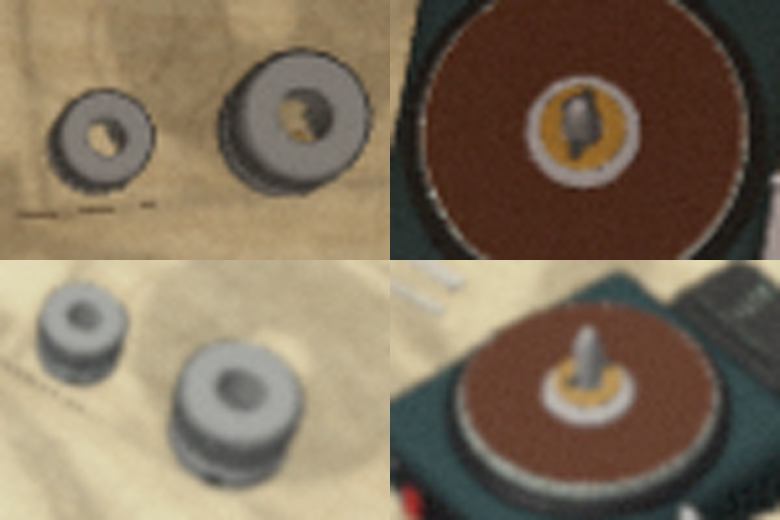

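The crop shows the small collar at top pixel (405,192), about 46 mm across and clearly smaller than its neighbour, so it's the target. The spindle pin seems to run roughly along world x. I'll move over the spindle first, with the wrist turned so that the fingers close along x.

```bash
python3 -m jog '[[[-1,-0.607,0],0.407,0],[[-1,-0.607,0],0.407,0],[[-1,-0.607,0],0.407,0],[[-1,-0.607,0],0.407,0],[[-1,-0.607,0],0.407,0],[[-1,-0.607,0],0.407,0],[[-1,-0.607,0],0.407,0],[[-1,-0.607,0],0.407,0]]' 40
```

```text
time: 1.4
tool_pos: [0.4661, 0.1522, 0.4047]
tool_rot: [3.141, 0.0, 1.566]
contact_force: [0.3, 1.2, -0.0]
opening: 0.0915
grip_force: 0.0
```

```bash
python3 -m jog '[[[-0.335,0.3,0],0,0],[[-0.335,0.3,0],0,0],[[-0.335,0.3,0],0,0],[[-0.335,0.3,0],0,0],[[-0.335,0.3,0],0,0]]'
python3 - <<'E'
from h import *
m=cams.camera_model("wrist");w=cams.read_camera("wrist");cv2.imwrite("pics/w1.png",w[:,:,::-1])
for t in("spindle_top","cross_pin","sharpener"):print(t,[(np.round(d["position"],4).tolist(),round(d["confidence"],2)) for d in models.pinpoint(t,"wrist")])
import pickle;pickle.dump(m,open("w1.pkl","wb"))
print(observe()["tool_pos"],proj(m,[.585,.02,.142]))
E
```

```text
time: 2.02
tool_pos: [0.584, 0.0209, 0.4043]
tool_rot: [-3.14, -0.001, 1.57]
contact_force: [-0.4, 1.4, 0.7]
opening: 0.0918
grip_force: 0.0
spindle_top [([0.584, 0.0205, 0.1424], 0.63)]
cross_pin [([0.5856, 0.0222, 0.1124], 0.69)]
sharpener [([0.5853, 0.019, -0.0072], 0.57)]
[0.58372348 0.02187726 0.40514747] [284.26836694 217.54995074]
```

View pics/w1.png

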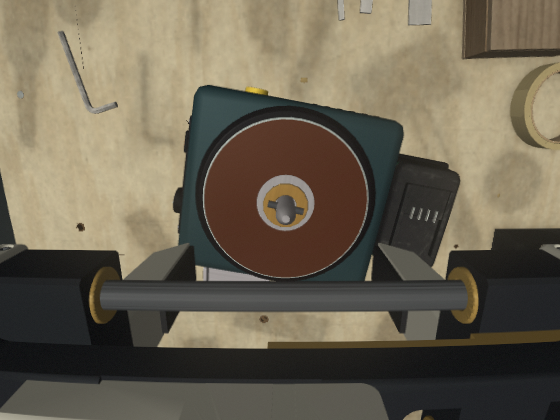

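The wrist view shows the disc centred near (286,198), the pin visible from about (267,204) to (305,211), and the spindle tip near (285,221). I'll fit the disc and brass for the axis, and measure the pin angle.

```bash
python3 - <<'E'
from h import *
import pickle
m=pickle.load(open("w1.pkl","rb"));w=cv2.imread("pics/w1.png");h=cv2.cvtColor(w,cv2.COLOR_BGR2HSV)
mk=((h[...,0]<12)&(h[...,1]>110)&(h[...,2]<140)).astype(np.uint8)
mk[:90]=0;mk[280:]=0
cs,_=cv2.findContours(mk,cv2.RETR_EXTERNAL,cv2.CHAIN_APPROX_NONE);c=max(cs,key=cv2.contourArea)
e=cv2.minEnclosingCircle(c)
P=np.array([unproj(m,p[0],.094)[:2] for p in c],np.float32)
P=P[(P[:,1]>0) | True]
el=cv2.fitEllipse(P);print("disc",el)
for uv in((267,204),(305,211),(285,221)):print(uv,unproj(m,uv,.109 if uv[1]<220 else .142))
a=unproj(m,(267,204),.109)-unproj(m,(305,211),.109);print("pin yaw",np.arctan2(a[1],a[0])%np.pi)
cv2.imwrite("pics/w1c.png",cv2.resize(w[165:245,235:335],(700,560),interpolation=cv2.INTER_CUBIC))
E
```

```text
disc ((0.5858067870140076, 0.019011175259947777), (0.14474450051784515, 0.14511190354824066), 174.7465362548828)
(267, 204) [0.57029881 0.02203742 0.109     ]
(305, 211) [0.6028532  0.01577499 0.109     ]
(285, 221) [0.58555508 0.01724878 0.142     ]
pin yaw 2.951545960503637
```

View pics/w1c.png

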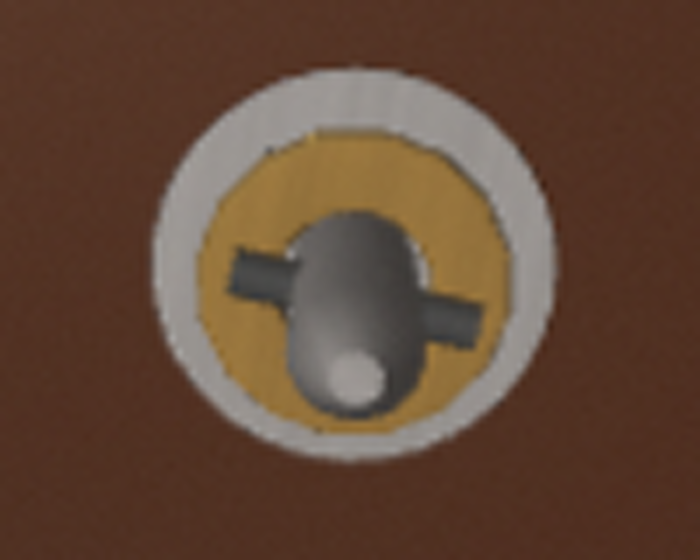

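```bash
python3 -m jog '[[[-0.78,-0.195,0],0,0],[[-0.78,-0.195,0.2],0,0],[[-0.78,-0.195,0.2],0,0],[[-0.78,-0.195,0.2],0,0],[[-0.78,-0.195,0.2],0,0],[[-0.78,-0.195,0.2],0,0],[[-0.78,-0.195,0.2],0,0]]'
python3 - <<'E'
from h import *
m=cams.camera_model("wrist");w=cams.read_camera("wrist");cv2.imwrite("pics/w2.png",w[:,:,::-1])
for t in("collar",):print(t,[(np.round(d["position"],4).tolist(),round(d["confidence"],2)) for d in models.pinpoint(t,"wrist")])
import pickle;pickle.dump(m,open("w2.pkl","wb"))
print(observe()["tool_pos"])
E
```

```text
time: 3.1
tool_pos: [0.5059, -0.2915, 0.3245]
tool_rot: [-3.141, -0.001, 1.569]
contact_force: [-0.0, 0.1, 0.4]
opening: 0.0919
grip_force: 0.0
collar [([0.5083, -0.2994, 0.0005], 0.89), ([0.5143, -0.391, 0.0028], 0.73)]
[ 0.50667929 -0.28979047  0.32534921]
```

View pics/w2.png

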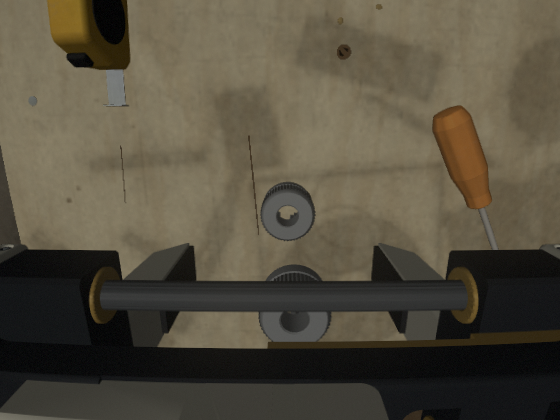

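The small collar's top is centred near (288,215), and the larger one is partly hidden at (295,315). The crop gives pin ends at (268.1,203.9) and (303.3,211.4) and a tip at (285.9,218.9). I'll compute both positions from these.

```bash
python3 - <<'E'
from h import *
import pickle
m=pickle.load(open("w1.pkl","rb"))
a=unproj(m,(268.1,203.9),.109);b=unproj(m,(303.3,211.4),.109)
print("pin",(a+b)/2,np.arctan2(*(a-b)[1::-1]),"tip",unproj(m,(285.9,218.9),.142))
m=pickle.load(open("w2.pkl","rb"));w=cv2.imread("pics/w2.png")
g=cv2.cvtColor(w,cv2.COLOR_BGR2GRAY);h=cv2.cvtColor(w,cv2.COLOR_BGR2HSV)
mk=((h[...,1]<50)&(g>80)).astype(np.uint8);mk[:175]=0;mk[245:]=0;mk[:,:250]=0;mk[:,330:]=0
c=max(cv2.findContours(mk,0,1)[0],key=cv2.contourArea);c=cv2.convexHull(c)
P=np.array([unproj(m,p[0],.036)[:2] for p in c],np.float32);print("collar",cv2.fitEllipse(P))
s=observe();print(s["tool_pos"],s["tool_rot"])
E
```

```text
pin [0.58631856 0.01877199 0.109     ] 2.9228342140181085 tip [0.58624089 0.0189239  0.142     ]
collar ((0.509284496307373, -0.2987288534641266), (0.04095880314707756, 0.041609011590480804), 75.41510009765625)
[ 0.50667929 -0.28979047  0.32534921] [ 3.14075191e+00 -2.22808382e-04  1.57141552e+00]
```

```bash
python3 -m jog '[[[-0.02,0.005,0.15],0,0.2],[[-0.02,0.005,0.28],0,0.2],[[-0.02,0.005,0.35],0,0.2],[[-0.02,0.005,0.35],0,0.2],[[-0.02,0.005,0.35],0,0.7],[[-0.02,0.005,0.35],0,0.7],[[-0.02,0.005,0.35],0,0.7],[[-0.02,0.005,0.35],0,0.7],[[-0.02,0.005,0.35],0,0.7],[[-0.02,0.005,0.35],0,0.7]]' 40
```

```text
time: 4.45
tool_pos: [0.5085, -0.2994, 0.1859]
tool_rot: [3.14, 0.001, 1.57]
contact_force: [0.3, 1.6, 6.2]
opening: 0.0459
grip_force: 40.0
```

```bash
python3 -m jog '[[[0,0,-0.15],0,0.7],[[0,0,-0.3],0,0.7],[[0,0,-0.425],0,0.7],[[0.4,0.1,-0.425],0,0.7],[[0.796,0.194,-0.425],0,0.7],[[0.796,0.194,-0.425],0,0.7],[[0.796,0.194,-0.425],0,0.7],[[0.796,0.194,-0.425],0,0.7],[[0.796,0.194,-0.425],0,0.7],[[0.796,0.194,-0.425],0,0.7],[[0.796,0.194,-0.425],0,0.7],[[0.796,0.194,-0.425],0,0.7]]'
python3 - <<'E'
from h import *
m=cams.camera_model("wrist");w=cams.read_camera("wrist");cv2.imwrite("pics/w3.png",w[:,:,::-1])
for c in("wrist","scene"):
  cams.read_camera(c)
  for t in("collar","keyways","spindle_top"):print(c,t,[(np.round(d["position"],4).tolist(),round(d["confidence"],2)) for d in models.pinpoint(t,c)])
print(np.mean([observe()["tool_pos"] for _ in range(3)],0),observe()["contact_force"],proj(m,[.586,.019,.142]))
E
```

```text
time: 5.95
tool_pos: [0.5858, 0.0174, 0.3547]
tool_rot: [-3.141, 0.0, 1.568]
contact_force: [0.2, 0.3, -2.4]
opening: 0.0459
grip_force: 40.0
wrist collar [([0.5847, 0.0169, 0.1701], 0.72)]
wrist keyways [([0.5881, 0.0195, 0.1145], 0.71)]
wrist spindle_top []
scene collar [([0.5137, -0.3891, -0.0015], 0.65), ([0.5887, 0.0195, 0.1667], 0.63)]
scene keyways [([0.5123, -0.3911, -0.0019], 0.97), ([0.5862, 0.0245, 0.1666], 0.65)]
scene spindle_top [([0.5888, 0.0163, 0.1488], 0.58)]
[0.5859148  0.01901157 0.35473166] [-0.55069913  0.43985099 -2.14398409] [282.74466993 237.00407641]
```

View pics/w3.png

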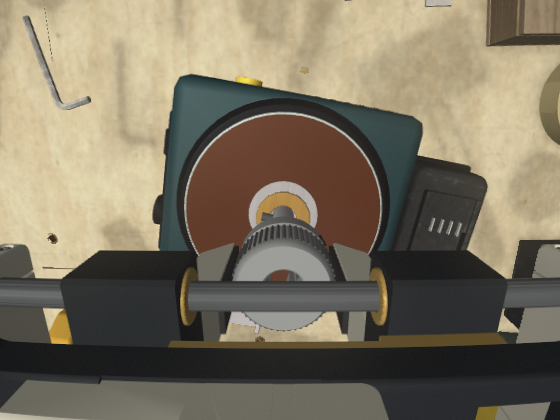

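The collar is held at about (283,275), right over the spindle, and the pin is visible at (268,215). I'll lower it over the taper.

```bash
python3 -m jog '[[[0,0,0.03],0,0.7],[[0,0,0.06],0,0.7],[[0,0,0.09],0,0.7],[[0,0,0.12],0,0.7],[[0,0,0.12],0,0.7],[[0,0,0.12],0,0.7]]' 50; python3 - <<'E'
from h import *
s=observe();print(s["tool_pos"],s["contact_force"],s["torque"])
E
```

```text
time: 7.15
tool_pos: [0.5861, 0.0191, 0.3069]
tool_rot: [3.141, -0.0, 1.57]
contact_force: [-0.1, -0.8, -2.6]
opening: 0.0457
grip_force: 50.0
[0.58608912 0.01905422 0.30693549] [-0.05494339 -0.77913117 -2.56658764] [-0.1099547   0.02471476  0.04305273]
```

```bash
python3 -m jog '[[[0,0,0.0125],0,0.7],[[0,0,0.025],0,0.7],[[0,0,0.0275],0,0.7],[[0,0,0.0275],0,0.7]]'
```

```text
time: 7.65
tool_pos: [0.5859, 0.0191, 0.2956]
tool_rot: [-3.142, -0.0, 1.57]
contact_force: [0.0, 0.0, -2.9]
opening: 0.0457
grip_force: 50.0
```

```bash
python3 -m jog '[[[0,0,0.005],0,0.7],[[0,0,0.0075],0,0.7],[[0,0,0.0075],0,0.7]]'; python3 -m jog '[[[0,0,0.0025],0,0.7],[[0,0,0.005],0,0.7],[[0,0,0.005],0,0.7]]'
```

```text
time: 8.02
tool_pos: [0.5859, 0.0191, 0.2927]
tool_rot: [-3.142, -0.0, 1.57]
contact_force: [-0.5, -0.6, -1.4]
opening: 0.0456
grip_force: 50.0
time: 8.4
tool_pos: [0.5859, 0.0191, 0.2906]
tool_rot: [-3.141, -0.0, 1.57]
contact_force: [0.4, 0.3, -2.5]
opening: 0.0454
grip_force: 50.0
```

```bash
python3 -m jog '[[[0,0,0.005],0,0.7],[[0,0,0.005],0,0.7]]'; python3 -m jog '[[[0,0,0.005],0,0.7],[[0,0,0.005],0,0.7]]';  python3 - <<'E'
from h import *
w=cams.read_camera("wrist");a=cams.read_camera("scene")
x=cv2.resize(w[190:345,200:365],(480,450),interpolation=cv2.INTER_CUBIC);y=cv2.resize(a[150:215,250:315],(300,300),interpolation=cv2.INTER_CUBIC)
y=np.vstack([y,np.zeros((150,300,3),np.uint8)]);cv2.imwrite("pics/w4.png",np.hstack([x,y])[:,:,::-1])
E
```

```text
time: 8.65
tool_pos: [0.586, 0.0191, 0.2893]
tool_rot: [3.141, -0.0, 1.57]
contact_force: [-2.2, -0.5, 3.7]
opening: 0.0453
grip_force: 50.0
time: 8.9
tool_pos: [0.586, 0.0191, 0.2874]
tool_rot: [3.141, -0.0, 1.57]
contact_force: [-1.9, -0.1, 6.4]
opening: 0.0455
grip_force: 50.0
```

View pics/w4.png

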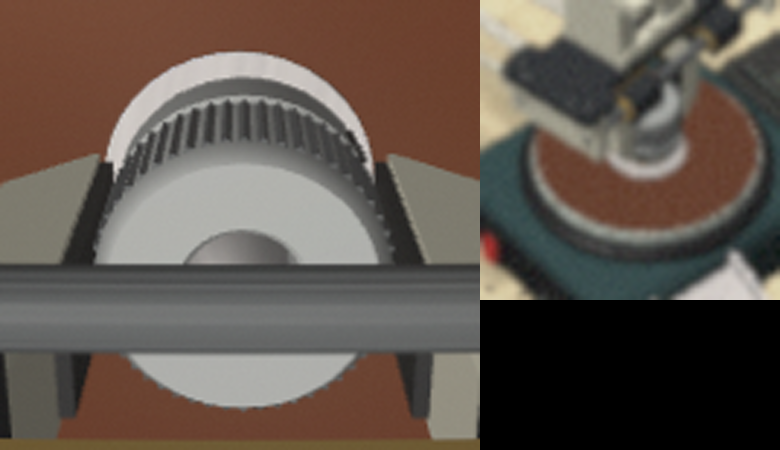

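The collar went past pin level (underside 112 mm) without resistance. At an underside height of 103–104 mm it met a springy contact, so the keyways happen to be over the pin already. In the view the collar sits right above the hub with no pin showing. Now I'll press to the stop.

```bash
python3 -m jog '[[[0,0,0.004],0,0.7],[[0,0,0.004],0,0.7]]' 55; python3 -m jog '[[[0,0,0.0025],0,0.7],[[0,0,0.0025],0,0.7]]';python3 -m jog '[[[0,0,0.0025],0,0.7],[[0,0,0.0025],0,0.7],[[0,0,0.0025],0,0.7]]'
```

```text
time: 9.25
tool_pos: [0.5859, 0.0191, 0.2861]
tool_rot: [3.141, 0.0, 1.57]
contact_force: [-4.2, 0.5, 9.0]
opening: 0.0457
grip_force: 55.0
time: 9.5
tool_pos: [0.5859, 0.0191, 0.2855]
tool_rot: [3.14, 0.0, 1.57]
contact_force: [-4.2, -1.1, 10.0]
opening: 0.0456
grip_force: 55.0
time: 9.88
tool_pos: [0.5858, 0.0191, 0.2853]
tool_rot: [3.14, 0.0, 1.57]
contact_force: [-6.1, 0.0, 16.3]
opening: 0.0455
grip_force: 55.0
```

```bash
python3 -m jog '[[[0,0,0.0015],0,0.7],[[0,0,0.0015],0,0.7],[[0,0,0.0015],0,0.7]]'; python3 - <<'E'
from h import *
for c in("wrist","scene"):
  cams.read_camera(c);print(c,[(np.round(d["position"],4).tolist(),round(d["confidence"],2)) for d in models.pinpoint("collar",c)])
s=observe();print(s["tool_pos"],s["contact_force"],s["torque"],s["qvel"],s["time"])
E
```

```text
time: 10.25
tool_pos: [0.5858, 0.0192, 0.2853]
tool_rot: [3.139, 0.0, 1.57]
contact_force: [-8.4, 0.4, 20.5]
opening: 0.0453
grip_force: 55.0
wrist [([0.5869, 0.0177, 0.0985], 0.84)]
scene [([0.585, 0.0174, 0.1005], 0.46)]
[0.58578827 0.01914698 0.28529708] [-8.20272708  0.32486791 20.58149604] [-0.05446343  1.44596671 -0.04382064] [-9.93297138e-04 -6.59004518e-04 -2.32605860e-04  8.45426593e-04
 -7.38253643e-04  1.85167508e-05] 10.45
```

```bash
python3 -c "
from cell import robot
print(robot.hand_in())"
```

```text
the job is handed in; nothing more can be done
None
```

The smaller collar is on the spindle over its cross pin and was handed in still gripped at 55 N and pressed home against the washer stop at about 20 N, underside about 99.4 mm up by the arm's reading; no turn on the spindle was needed, because the keyways were already in line with the pin.

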